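# Slide the battery pack home in its charging dock

## Task

Push the tall, heavy battery pack low on its red base so that it slides flat along the bench, without tipping, into the white charging dock until it stands fully home against the dock's back stop; then press the green charge button on the dock and back away. Nothing is to be gripped or lifted: keep off the pack's white upper part and black handle, and leave the jar, the steel weight and the carton where they stand.

Things in the scene. Friction and masses are not known exactly. Their poses are not given: they have to be found in the camera images.
- pack: Battery pack: loose upright box, about 1 kg, on four rubber feet, about 6 to 20 N to slide. Its red base is 110 mm deep (its x), 120 mm wide (y), 60 mm high. Origin: centre of the underside; x points to the front, which goes first into the dock. The weight lies in front of the middle: pushed low it slides, pushed near its top it tips over forwards; pushed off its middle it turns.
- pack_rear (a point): Middle of the red base's upright rear face (x = -55 mm on the pack, facing roughly to the robot), 20 mm above the bench: a good height to push at. Two fingertips apart on this face keep the pack from turning and can steer it.
- pack_top: White upper part of the pack, 65 mm deep, 118 mm wide, from 60 to 185 mm above the bench, fixed on the front of the base so that 45 mm of the base stands out behind it as a step; black handle bar on top (along y, 14 mm thick, to 220 mm). Origin: middle of its underside. Not to be pushed or held; mind the gripper's body, which is wider than the fingers.
- dock: White charging dock fixed to the bench, mouth towards the robot, no floor. Origin: on the bench where the pack's origin lies when home; x points inwards; the pack's axes then lie on the dock's. Back stop 70 mm high, face at x = 55 mm. Side rails 25 mm high, inner faces at y = +-66 mm (6 mm room each side) from x = -30 to 55 mm, flaring out to y = +-84 mm at x = -80 mm.
- charge (a joint): Travel of the charge button in m: 0 up, 0.006 fully down; a spring, 5 N holds it fully down.
- charge_top (a point): Centre of the top of the green charge button, 28 mm across, facing up, on the wing at the dock's left (+y) side, 10 mm farther in than the dock's origin and 112 mm to the left of it; pressed straight down.
- jar: Bystander: amber glass jar with black cap, 52 mm across, 85 mm high; origin at the centre of its underside.
- weight: Bystander: 500 g steel calibration weight with a knob, 42 mm across, 68 mm high; origin at the centre of its underside.
- carton: Bystander: small cardboard carton 60 x 75 mm, 55 mm high; origin at the centre of its underside.
There are look-alikes about, which are no part of the job. Leave any blue or brown look-alike of the pack alone.

How it is judged:
On the way, in this order (a step that is already met when the one before it is completed fails the run):
1. the pack is in the dock's mouth, upright, within 20 mm of the dock's axis (x of pack in the frame of dock above -0.06 m and y of pack in the frame of dock between -0.02 and 0.02 m and angle between pack's own z axis and vertical below 0.1 rad), for 0.05 s.
2. the pack stands home: within 6 mm of the back stop, square and flat (x of pack in the frame of dock above -0.006 m and y of pack in the frame of dock between -0.01 and 0.01 m and angle between the x axis of pack and the x axis of dock, either way round below 0.06 rad and angle between pack's own z axis and vertical below 0.04 rad and height (world z) of pack below 0.005 m), for 0.2 s.
3. the charge button is pressed at least 4 mm down (value of joint charge above 0.004 m), for 0.05 s.
At the end, for the whole second after the job is handed in: The pack stands at rest on the bench in the dock, within 6 mm of the back stop, within 10 mm of the dock's axis, square to within 0.06 rad and not tilted by more than 0.04 rad; the charge button has been pressed after that and is up again (all of step 2 and linear speed of pack below 0.01 m/s and value of joint charge below 0.002 m); the robot touches nothing.
It fails at once if the pack is tipped by more than 0.2 rad (angle between pack's own z axis and vertical above 0.2 rad).
It fails at once if the pack is lifted: its underside's centre rises more than 12 mm (height (world z) of pack above 0.012 m).
It fails at once if the robot pushes or holds the pack's white upper part or handle with more than 3 N (contact force between any of the fingers, the arm and pack_top above 3 N).
It fails at once if the charge button is pressed before the pack is in (more than 10 mm short of home) (value of joint charge above 0.004 m and x of pack in the frame of dock below -0.01 m).
It fails at once if the jar, weight or carton is moved by more than 15 mm or tipped (distance of any of jar, weight, carton from where it was at the start of the episode above 0.015 m or angle between any of jar, weight, carton's own z axis and vertical above 0.3 rad).
It also fails if it takes over 61 s, if anything falls off the work surface, if the arm or the gripper's body presses on something with over 40 N, if the wrist force passes 120 N, or if a joint passes its speed limit or range.

## Robot

A 7-joint arm with a two-finger parallel gripper is mounted at the origin on the work surface. World frame = base frame: x ahead of the robot, y to its left, z up, the work surface at z = 0. Lengths are in m, angles in rad, forces in N, time in s.
With the tool pointing down it reaches from about 0.425 to 0.95 m from the base axis. Payload 16.7 kg.
Tool frame: the origin (TCP) lies midway between the tips of the shut fingers; the grasp point (between the pads) lies 19 mm behind it; z points along the fingers, y is the line along which they close (so a half turn about z gives the same grasp; the last joint's range is limited). The gripper opens to 94 mm and grips with 3 to 60 N. Pads are 16 mm wide; open, the fingers measure 119 mm over their backs; the gripper's body (75 mm by 177 mm) begins 78 mm behind the grasp point.
Start: joints at [1.065, 0.426, 0.074, 1.606, -0.034, 1.111, -0.067], TCP at [0.236, -0.632, 0.205] pointing down, gripper open.
Joint ranges: [-2.85, 2.85], [-0.5, 2.14], [-1.23, 1.37], [0.21, 2.46], [-1.02, 4.16], [0.16, 2.05], [-2.73, 2.73]. Speed limits (rad/s): [1.89, 1.89, 2.39, 2.39, 3.01, 3.01, 3.01].

## Interface

Orientations are given as a unit quaternion [x, y, z, w].
In Python, from cell import sense, snapshot, job_done, cut_out, mark_of gives the robot as it stands.
- The arm moves only by the tool drive_tool, never from a script. Its argument "increments" is a list of rows, each an object of numbers: "ax", "ay", "az": the turn, a rotation vector about the world's x, y, z in rad; "dx", "dy", "dz": the shift along the world's x, y, z in cm; "claw": the opening, from 0 (shut) to 1 (fully open). In form: [{"ax": .., "ay": .., "az": .., "dx": .., "dy": .., "dz": .., "claw": ..}, ...]. A call has 1 to 8 rows; each row is the pose to reach, as a shift and turn from the pose commanded when the call began; what a row does not reach only later rows make up. A row lasts 1/12 s, in which the tool goes at most 41.7 mm and 7.16 degrees, less where a joint would pass 70% of its speed; a pose out of reach is approached as far as the arm can. A call with a gripper value outside its range is refused whole. The fingers move at their own pace and stop on an object; "squeeze" is the grip in N (left out, the last holds). Time passes only in rows, so rows that repeat a pose let the fingers close. It gives the time, the measured TCP pose, the force, the opening and the grip force at its end, in the units of the state.
- sense(): the state, without advancing time (a new reading comes with each control period).
- snapshot(name): name is "side" or "top"; returns a dict with "img" (400x640x3 uint8, red, green, blue), "mtx" (3x3 intrinsics, pixels), "world_from_camera" (4x4, takes a point from camera to world coordinates). Camera axes: x right, y up, looking along -z (the intrinsics and any distortion apply to the point x, -y, -z); pixel columns grow to the right and rows downward; lengths in m; the calibration is good to about 2 mm. A picture is of the moment at which its call begins. There is no depth.
- job_done(): hands the job in; it is judged then, once.
Trained networks look in a picture, given as the dict that the camera call returned (one of the last four; its "shot" number tells which), for a name from the list of things; names that differ only in an ending like _2 or _b are one class to them, and where a whole thing is asked for, a point or a joint stands for the part that bears it (a point fixed in the world has none). Each returns a list of dicts, best first, with "p" (0 to 1); they miss things now and then, are a little off and sometimes report something else, mostly with a low value. They report only what shows in the picture. A call takes as long as a camera call. They do not tell look-alikes from the thing itself.
- cut_out(picture, thing): "mask" (400x640 bool, what is visible of it) and "location" ([column, row] in pixels, amid what is visible of it).
- mark_of(picture, thing): "location" ([column, row] in pixels: a listed point, or the origin of a listed thing).
The state is a dict: "t": time; "q": joint angles; "joint_vel": joint speeds; "tau": joint torques, N m; "tcp_pos": TCP position; "tcp_rot": TCP orientation; "contact_force": force on the tool from outside, world axes, zero at the start; "wrist_torque": the same for the moment, N m; "opening": finger opening in m; "finger_force": force on a finger pad.
Only numpy, scipy, OpenCV 4.12 (cv2) and the standard library are available. Lean on these libraries where they do the work, as an engineer would, in place of code of your own. Each camera call takes 0.05 s, during which the arm holds its last target. There are 200 camera calls.

## Working session

There is one attempt and no reset: what is moved stays moved. The work goes in short steps, Python scripts to look and compute and a tool call to move; the robot and the scene stay as the last step left them, time stands still between calls to the robot, and variables do not carry over. Pictures are saved under pics/ and viewed, at most 10 in all, crops included, and the job is handed in when it is done.

Besides the shell and the picture viewer there is one more tool, called after ">>>" as name([rows], argument=value, ...), one row to a line, values as JSON. drive_tool: Moves the arm, as the interface text tells. Its arguments: {"type":"object","properties":{"increments":{"type":"array"},"squeeze":{"type":"number"}},"required":["increments"]}

```bash
mkdir -p pics; cat > h.py <<'E'
import numpy as np, cv2
from cell import *
def ray(p,px):
    K=np.array(p["mtx"]);T=np.array(p["world_from_camera"])
    d=np.linalg.inv(K)@[px[0],px[1],1]; d=T[:3,:3]@[d[0],-d[1],-d[2]]
    return T[:3,3],d
def at_z(p,px,z):
    o,d=ray(p,px); return o+d*(z-o[2])/d[2]
def proj(p,X):
    K=np.array(p["mtx"]);T=np.array(p["world_from_camera"])
    c=T[:3,:3].T@(np.array(X)-T[:3,3]); u=K@[c[0],-c[1],-c[2]]; return u[:2]/u[2]
E
python3 - <<'E'
from h import *
s=sense();print({k:np.round(v,3).tolist() for k,v in s.items()})
Z={"pack":0,"pack_rear":.02,"pack_top":.06,"dock":0,"charge_top":.03,"jar":0,"weight":0,"carton":0}
for n in("top","side"):
    p=snapshot(n);cv2.imwrite(f"pics/{n}0.png",p["img"][...,::-1]);print(n,[k for k in p],np.round(p["world_from_camera"],2).tolist())
    for t,z in Z.items():
        print(t,[(round(m["p"],2),np.round(m["location"]).tolist(),np.round(at_z(p,m["location"],z),3).tolist()) for m in mark_of(p,t)[:3]])
E
```

```text
{'t': 0.0, 'q': [1.065, 0.427, 0.074, 1.607, -0.034, 1.111, -0.067], 'joint_vel': [-0.0, 0.002, 0.001, -0.001, -0.0, 0.002, -0.002], 'tau': [0.001, -93.584, 3.666, -45.419, -0.049, 0.02, 0.0], 'tcp_pos': [0.236, -0.632, 0.205], 'tcp_rot': [0.984, 0.177, -0.0, -0.001], 'contact_force': [0.286, 0.028, -0.507], 'wrist_torque': [0.009, 0.048, -0.024], 'finger_force': 0.0, 'opening': 0.094}
top ['img', 'mtx', 'world_from_camera', 'shot'] [[0.01, 0.99, -0.13, 0.38], [-1.0, 0.01, 0.02, 0.03], [0.02, 0.13, 0.99, 1.06], [0.0, 0.0, 0.0, 1.0]]
pack [(0.97, [208.0, 134.0], [0.657, 0.255, 0.0]), (0.89, [318.0, 199.0], [0.51, 0.002, 0.0]), (0.7, [382.0, 288.0], [0.312, -0.141, 0.0])]
pack_rear [(0.97, [312.0, 223.0], [0.453, 0.014, 0.02]), (0.77, [231.0, 132.0], [0.656, 0.2, 0.02])]
pack_top [(0.94, [196.0, 120.0], [0.672, 0.27, 0.06]), (0.87, [383.0, 278.0], [0.337, -0.135, 0.06]), (0.79, [320.0, 188.0], [0.527, -0.001, 0.06])]
dock [(0.51, [267.0, 116.0], [0.701, 0.121, 0.0])]
charge_top [(0.58, [270.0, 120.0], [0.684, 0.112, 0.03])]
jar [(0.7, [269.0, 118.0], [0.697, 0.116, 0.0]), (0.58, [387.0, 152.0], [0.621, -0.156, 0.0])]
weight [(0.7, [223.0, 196.0], [0.514, 0.216, 0.0])]
carton [(0.67, [399.0, 222.0], [0.459, -0.181, 0.0])]
side ['img', 'mtx', 'world_from_camera', 'shot'] [[-0.18, 0.78, -0.6, 0.1], [-0.98, -0.13, 0.12, 0.1], [0.02, 0.61, 0.79, 0.59], [0.0, 0.0, 0.0, 1.0]]
pack [(0.88, [324.0, 215.0], [0.51, 0.006, 0.0]), (0.68, [436.0, 295.0], [0.318, -0.149, 0.0])]
pack_rear [(0.91, [324.0, 233.0], [0.459, 0.017, 0.02]), (0.78, [217.0, 166.0], [0.656, 0.202, 0.02]), (0.71, [460.0, 324.0], [0.259, -0.159, 0.02])]
pack_top [(0.82, [176.0, 151.0], [0.67, 0.274, 0.06]), (0.68, [436.0, 273.0], [0.331, -0.136, 0.06]), (0.61, [324.0, 183.0], [0.541, 0.002, 0.06])]
dock []
charge_top [(0.71, [260.0, 147.0], [0.684, 0.112, 0.03])]
jar []
weight []
carton [(0.65, [419.0, 226.0], [0.456, -0.167, 0.0])]
```

View pics/top0.png

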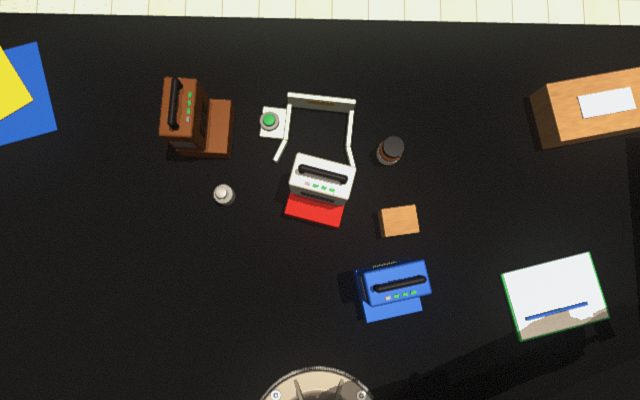

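View pics/side0.png

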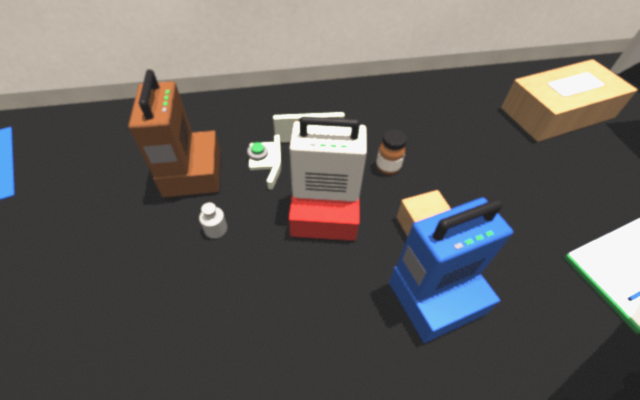

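The top view shows three candidates: red/white pack at (320,190), blue look-alike at (395,285) and brown look-alike at (195,120). Only the one at (320,190) has a red base and white upper part. The dock is at (320,120), the button at (269,120), the jar at (390,150), the weight at (223,194) and the carton at (399,221). I'll confirm in one crop and get its corners.

```bash
python3 - <<'E'
from h import *
p=snapshot("top");im=p["img"]
cv2.imwrite("pics/crop1.png",cv2.resize(im[80:240,240:430],None,fx=3.7,fy=3.7,interpolation=cv2.INTER_CUBIC)[...,::-1])
hsv=cv2.cvtColor(im,cv2.COLOR_RGB2HSV)
red=((hsv[...,0]<6)|(hsv[...,0]>174))&(hsv[...,1]>180)&(hsv[...,2]>80)
red[:, :260]=0;red[:,380:]=0
c=max(cv2.findContours(red.astype(np.uint8),0,1)[0],key=cv2.contourArea)
a=cv2.approxPolyDP(c,4,True)[:,0];print("red poly",[(q.tolist(),np.round(at_z(p,q,.06),3).tolist(),np.round(at_z(p,q,0),3).tolist()) for q in a])
g=(abs(hsv[...,0].astype(int)-65)<20)&(hsv[...,1]>120)&(hsv[...,2]>80);g[:,:255]=0;g[:,285:]=0
yy,xx=np.nonzero(g);print("green",xx.mean(),yy.mean(),at_z(p,(xx.mean(),yy.mean()),.03))
E
```

```text
red poly [([290, 193], [0.514, 0.063, 0.06], [0.522, 0.065, 0.0]), ([286, 214], [0.469, 0.071, 0.06], [0.474, 0.074, 0.0]), ([339, 225], [0.447, -0.042, 0.06], [0.451, -0.046, 0.0]), ([343, 206], [0.488, -0.05, 0.06], [0.494, -0.055, 0.0])]
green 268.5656565656566 119.36363636363636 [0.68429894 0.11525068 0.03      ]
```

View pics/crop1.png

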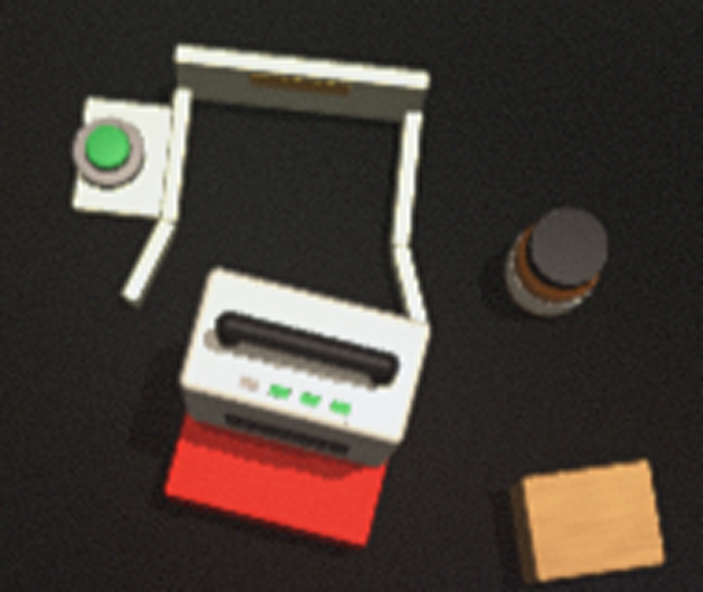

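The crop confirms the red base and white top. Next I'll work out the dock pose from the rail corners (rail top z=0.025) and the back stop's top edge (z=0.07).

```bash
python3 - <<'E'
from h import *
p=snapshot("top");f=lambda c,z:at_z(p,(240+c[0]/3.7-.3,80+c[1]/3.7-.3),z)[:2]
kl,kr=f((177,221),.025),f((393,245),.025);sl,sr=f((178,66),.07),f((428,88),.07);fl=f((137,300),.025)
print("kinks",kl,kr,np.linalg.norm(kl-kr));print("stop",sl,sr,np.linalg.norm(sl-sr),"flareL",fl)
w=lambda a,b:np.degrees(np.arctan2(-(a-b)[0],(a-b)[1]))
print("yaw kink",w(kl,kr),"yaw stop",w(sl,sr))
b=at_z(p,(268.6,119.4),.03)[:2]
for yaw in(-4,-5,-6,-7,-8):
    a=np.radians(yaw);ex=np.array([np.cos(a),np.sin(a)]);ey=np.array([-ex[1],ex[0]])
    print(yaw,"O from button",b-.01*ex-.112*ey,"from kinks",(kl+kr)/2+.03*ex,"from stop",(sl+sr)/2-.055*ex)
for t in("dock","pack"):
    print(t,[(m["p"],m["location"]) for m in cut_out(p,t)])
# pack fit from red rear corners
for n,A,B in(("rear",(286,214),(339,225)),):
    A,B=at_z(p,A,.06)[:2],at_z(p,B,.06)[:2];y=np.radians(w(A,B));print("pack yaw",np.degrees(y),"rear mid",(A+B)/2,np.linalg.norm(A-B),"O",(A+B)/2+.055*np.array([np.cos(y),np.sin(y)]))
E
```

```text
kinks [0.64010022 0.07211399] [ 0.62722832 -0.05910462] 0.13184842578566647
stop [0.72211243 0.07123303] [ 0.71131124 -0.0758364 ] 0.14746553612726349 flareL [0.59098924 0.09528279]
yaw kink -5.6025070181537995 yaw stop -4.200419177602385
-4 O from button [0.66642782 0.0041422 ] from kinks [0.66359119 0.00441199] from stop [0.66184581 0.00153492]
-5 O from button [0.6644928  0.00446956] from kinks [0.66355011 0.00389001] from stop [0.66192113 0.00249188]
-6 O from button [0.66256378 0.00483064] from kinks [0.66349993 0.00336883] from stop [0.66201313 0.00344738]
-7 O from button [0.66064136 0.00522533] from kinks [0.66344066 0.00284861] from stop [0.6621218  0.00440113]
-8 O from button [0.65872612 0.00565351] from kinks [0.66337231 0.00232949] from stop [0.66224709 0.00535284]
dock [(0.62, [289.9, 115.7])]
pack [(0.85, [193.6, 121.0]), (0.56, [322.0, 187.3]), (0.55, [389.9, 286.6])]
pack yaw -11.069313230094558 rear mid [0.45825924 0.01448316] 0.11484144627348834 O [0.512236   0.00392336]
```

>>> drive_tool([
  {"dz":4,"claw":0.85},
  {"dz":8,"az":-0.05},
  {"dz":12,"dy":2,"dx":1,"az":-0.15},
  {"dz":15,"dy":4,"dx":2,"az":-0.25},
  {"dz":16,"dx":3,"dy":7.5,"az":-0.35},
  {"dz":16,"dx":5,"dy":11,"az":-0.45},
  {"dz":16,"dx":7,"dy":14.5,"az":-0.54},
  {"dz":16,"dx":9,"dy":18,"az":-0.54},
])

```text
$.increments[0]: bad value
```

>>> drive_tool([
  {"dx":2,"dy":3.5},
  {"dx":4,"dy":7},
  {"dx":6,"dy":10.5},
  {"dx":8,"dy":14},
  {"dx":9.5,"dy":17.5},
  {"dx":10.5,"dy":21.3},
  {"dx":11,"dy":25},
  {"dx":11,"dy":25},
])

```text
$.increments[0]: bad value
```

All keys are probably required in each row.

>>> drive_tool([
  {"ax":0,"ay":0,"az":0,"dx":0,"dy":0,"dz":4,"claw":0.85},
  {"ax":0,"ay":0,"az":-0.05,"dx":0,"dy":0,"dz":8,"claw":0.85},
  {"ax":0,"ay":0,"az":-0.15,"dx":1,"dy":2,"dz":11.5,"claw":0.85},
  {"ax":0,"ay":0,"az":-0.25,"dx":2,"dy":4,"dz":14.5,"claw":0.85},
  {"ax":0,"ay":0,"az":-0.35,"dx":3,"dy":7.5,"dz":16,"claw":0.85},
  {"ax":0,"ay":0,"az":-0.45,"dx":5,"dy":11,"dz":16,"claw":0.85},
  {"ax":0,"ay":0,"az":-0.54,"dx":7,"dy":14.5,"dz":16,"claw":0.85},
  {"ax":0,"ay":0,"az":-0.54,"dx":9,"dy":18,"dz":16,"claw":0.85},
])

```text
t: 1.77
tcp_pos: [0.3262, -0.4508, 0.366]
tcp_rot: [0.995, -0.095, 0.0, 0.0]
contact_force: [1.1, -1.4, -0.1]
opening: 0.0801
finger_force: 0.0
```

>>> drive_tool([
  {"ax":0,"ay":0,"az":0,"dx":2,"dy":3.5,"dz":0,"claw":0.85},
  {"ax":0,"ay":0,"az":0,"dx":4,"dy":7,"dz":0,"claw":0.85},
  {"ax":0,"ay":0,"az":0,"dx":6,"dy":10.5,"dz":0,"claw":0.85},
  {"ax":0,"ay":0,"az":0,"dx":8,"dy":14,"dz":0,"claw":0.85},
  {"ax":0,"ay":0,"az":0,"dx":10,"dy":17.5,"dz":0,"claw":0.85},
  {"ax":0,"ay":0,"az":0,"dx":11,"dy":21.2,"dz":0,"claw":0.85},
  {"ax":0,"ay":0,"az":0,"dx":12,"dy":25,"dz":0,"claw":0.85},
  {"ax":0,"ay":0,"az":0,"dx":12,"dy":29,"dz":0,"claw":0.85},
])

```text
t: 2.43
tcp_pos: [0.4467, -0.1605, 0.3653]
tcp_rot: [0.996, -0.091, 0.0, -0.0]
contact_force: [1.1, 0.6, -0.5]
opening: 0.0799
finger_force: 0.0
```

>>> drive_tool([
  {"ax":0,"ay":0,"az":0,"dx":0,"dy":4,"dz":0,"claw":0.85},
  {"ax":0,"ay":0,"az":0,"dx":0,"dy":8,"dz":0,"claw":0.85},
  {"ax":0,"ay":0,"az":0,"dx":-0.5,"dy":12,"dz":0,"claw":0.85},
  {"ax":0,"ay":0,"az":0,"dx":-1.2,"dy":15,"dz":0,"claw":0.85},
  {"ax":0,"ay":0,"az":0,"dx":-1.2,"dy":18,"dz":0,"claw":0.85},
  {"ax":0,"ay":0,"az":0,"dx":-1.2,"dy":18,"dz":-3,"claw":0.85},
  {"ax":0,"ay":0,"az":0,"dx":-1.2,"dy":18,"dz":-6,"claw":0.85},
  {"ax":0,"ay":0,"az":0,"dx":-1.2,"dy":18,"dz":-6,"claw":0.85},
])

```text
t: 3.1
tcp_pos: [0.4314, 0.0175, 0.3015]
tcp_rot: [0.996, -0.091, -0.003, 0.0]
contact_force: [0.1, 0.0, -1.0]
opening: 0.0797
finger_force: 0.0
```

>>> drive_tool([
  {"ax":0,"ay":0,"az":0,"dx":0,"dy":0,"dz":-4,"claw":0.85},
  {"ax":0,"ay":0,"az":0,"dx":0,"dy":0,"dz":-8,"claw":0.85},
  {"ax":0,"ay":0,"az":0,"dx":0,"dy":0,"dz":-12,"claw":0.85},
  {"ax":0,"ay":0,"az":0,"dx":0,"dy":0,"dz":-16,"claw":0.85},
  {"ax":0,"ay":0,"az":0,"dx":0,"dy":0,"dz":-20,"claw":0.85},
  {"ax":0,"ay":0,"az":0,"dx":0,"dy":0,"dz":-24,"claw":0.85},
  {"ax":0,"ay":0,"az":0,"dx":0,"dy":0,"dz":-26.5,"claw":0.85},
  {"ax":0,"ay":0,"az":0,"dx":0,"dy":0,"dz":-28,"claw":0.85},
])

```text
t: 3.77
tcp_pos: [0.4333, 0.017, 0.0236]
tcp_rot: [0.996, -0.092, -0.001, 0.0]
contact_force: [-0.1, 0.3, 0.1]
opening: 0.0799
finger_force: 0.0
```

```bash
python3 - <<'E'
from h import *
s=sense();print(s["t"],np.round(s["tcp_pos"],4),np.round(s["contact_force"],1),np.round(s["tcp_rot"],3))
a=snapshot("top")["img"][80:260,220:440];b=snapshot("side")["img"][100:280,230:450]
cv2.imwrite("pics/c2.png",cv2.resize(np.hstack([a,b]),None,fx=1.8,fy=1.8)[...,::-1])
E
```

```text
3.7667 [0.4333 0.017  0.0236] [-0.1  0.3  0.1] [ 0.996 -0.092 -0.001  0.   ]
```

View pics/c2.png

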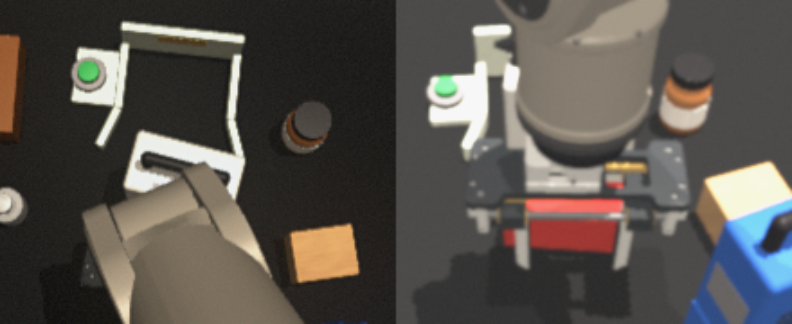

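The tool stands behind the red base with the body clear of the white part. In the crops the fingertips are at (522,255) and (622,255) against a red face from 505 to 620, so I'll shift about 3 mm left and approach to contact.

>>> drive_tool([
  {"ax":0,"ay":0,"az":0,"dx":0,"dy":0.3,"dz":-0.2,"claw":0.8},
  {"ax":0,"ay":0,"az":0,"dx":0.4,"dy":0.25,"dz":-0.3,"claw":0.8},
  {"ax":0,"ay":0,"az":0,"dx":0.8,"dy":0.15,"dz":-0.3,"claw":0.8},
  {"ax":0,"ay":0,"az":0,"dx":1.2,"dy":0.1,"dz":-0.3,"claw":0.8},
  {"ax":0,"ay":0,"az":0,"dx":1.4,"dy":0.05,"dz":-0.3,"claw":0.8},
  {"ax":0,"ay":0,"az":0,"dx":1.6,"dy":0,"dz":-0.3,"claw":0.8},
  {"ax":0,"ay":0,"az":0,"dx":1.8,"dy":0,"dz":-0.3,"claw":0.8},
  {"ax":0,"ay":0,"az":0,"dx":1.8,"dy":0,"dz":-0.3,"claw":0.8},
])

```text
t: 4.53
tcp_pos: [0.4502, 0.0165, 0.0229]
tcp_rot: [0.996, -0.092, -0.002, 0.001]
contact_force: [-12.5, -1.9, 6.9]
opening: 0.0753
finger_force: 5.5
```

>>> drive_tool([
  {"ax":0,"ay":0,"az":0.02,"dx":0.5,"dy":-0.15,"dz":0,"claw":0.8},
  {"ax":0,"ay":0,"az":0.04,"dx":1.0,"dy":-0.3,"dz":0,"claw":0.8},
  {"ax":0,"ay":0,"az":0.06,"dx":1.5,"dy":-0.5,"dz":0,"claw":0.8},
  {"ax":0,"ay":0,"az":0.08,"dx":2.0,"dy":-0.7,"dz":0,"claw":0.8},
  {"ax":0,"ay":0,"az":0.1,"dx":2.5,"dy":-0.85,"dz":0,"claw":0.8},
  {"ax":0,"ay":0,"az":0.12,"dx":3.0,"dy":-1.0,"dz":0,"claw":0.8},
  {"ax":0,"ay":0,"az":0.14,"dx":3.4,"dy":-1.2,"dz":0,"claw":0.8},
  {"ax":0,"ay":0,"az":0.157,"dx":3.8,"dy":-1.35,"dz":0,"claw":0.8},
])

```text
t: 5.2
tcp_pos: [0.4889, 0.0032, 0.0229]
tcp_rot: [1.0, -0.013, -0.001, 0.001]
contact_force: [-8.6, 0.6, 2.3]
opening: 0.0751
finger_force: 4.6
```

```bash
python3 - <<'E'
from h import *
p=snapshot("top");q=snapshot("side")
for n,x in(("top",p),("side",q)):
  for t,z in(("pack",0),("pack_top",.06),("pack_rear",.02)):
    print(n,t,[(round(m["p"],2),np.round(at_z(x,m["location"],z),3).tolist()) for m in mark_of(x,t)[:3]])
a=p["img"][70:250,220:440];b=q["img"][90:270,230:450]
cv2.imwrite("pics/c3.png",cv2.resize(np.hstack([a,b]),None,fx=1.8,fy=1.8)[...,::-1])
E
```

```text
top pack [(0.93, [0.662, 0.252, 0.0])]
top pack_top [(0.97, [0.667, 0.27, 0.06])]
top pack_rear [(0.67, [0.608, -0.154, 0.02]), (0.65, [0.661, 0.2, 0.02])]
side pack [(0.89, [0.317, -0.15, 0.0]), (0.79, [0.669, 0.253, 0.0]), (0.73, [0.559, -0.003, 0.0])]
side pack_top [(0.92, [0.332, -0.134, 0.06]), (0.61, [0.664, 0.278, 0.06])]
side pack_rear [(0.98, [0.26, -0.159, 0.02]), (0.8, [0.486, 0.006, 0.02]), (0.78, [0.662, 0.2, 0.02])]
```

View pics/c3.png

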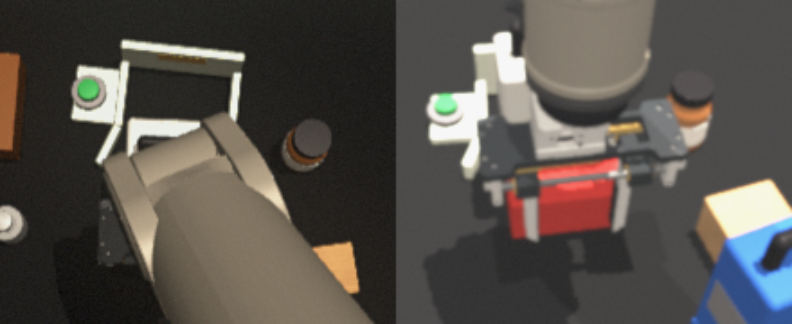

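```bash
python3 - <<'E'
from h import *
q=snapshot("side");p=snapshot("top")
im=q["img"];hsv=cv2.cvtColor(im,cv2.COLOR_RGB2HSV)
red=((hsv[...,0]<6)|(hsv[...,0]>174))&(hsv[...,1]>170)&(hsv[...,2]>60);red[:,:280]=0;red[:,380:]=0
c=np.vstack([k for k in cv2.findContours(red.astype(np.uint8),0,1)[0] if cv2.contourArea(k)>20])
a=cv2.approxPolyDP(cv2.convexHull(c),3,True)[:,0]
print([(k.tolist(),np.round(at_z(q,k,.005)[:2],3).tolist(),np.round(at_z(q,k,.06)[:2],3).tolist()) for k in a])
f=lambda u,v:np.round(at_z(p,(220+u/1.8-.3,70+v/1.8-.3),.185)[:2],3)
print("top front-left corner, along edge",f(129,119),f(200,120),"rear-left?",f(125,150))
E
```

```text
[([349, 179], [0.588, -0.061], [0.542, -0.046]), ([345, 214], [0.503, -0.033], [0.465, -0.021]), ([295, 219], [0.507, 0.063], [0.469, 0.066]), ([293, 197], [0.56, 0.059], [0.517, 0.063]), ([312, 184], [0.587, 0.016], [0.542, 0.024])]
top front-left corner, along edge [0.607 0.058] [ 0.608 -0.017] rear-left? [0.574 0.061]
```

>>> drive_tool([
  {"ax":0,"ay":0,"az":0.0,"dx":0.6,"dy":0.05,"dz":0,"claw":0.8},
  {"ax":0,"ay":0,"az":0.0,"dx":1.2,"dy":0.1,"dz":0,"claw":0.8},
  {"ax":0,"ay":0,"az":0.01,"dx":1.8,"dy":0.15,"dz":0,"claw":0.8},
  {"ax":0,"ay":0,"az":0.01,"dx":2.4,"dy":0.2,"dz":0,"claw":0.8},
  {"ax":0,"ay":0,"az":0.01,"dx":3.0,"dy":0.25,"dz":0,"claw":0.8},
  {"ax":0,"ay":0,"az":0.01,"dx":3.6,"dy":0.3,"dz":0,"claw":0.8},
  {"ax":0,"ay":0,"az":0.0,"dx":4.2,"dy":0.3,"dz":0,"claw":0.8},
  {"ax":0,"ay":0,"az":0.0,"dx":4.8,"dy":0.3,"dz":0,"claw":0.8},
])

```text
t: 6.37
tcp_pos: [0.5363, 0.0073, 0.0222]
tcp_rot: [1.0, -0.013, -0.001, 0.0]
contact_force: [-11.4, -1.1, 4.8]
opening: 0.0754
finger_force: 5.2
```

```bash
python3 - <<'E'
from h import *
p=snapshot("top");q=snapshot("side")
a=p["img"][70:210,240:400];b=q["img"][80:220,240:400]
cv2.imwrite("pics/c4.png",cv2.resize(np.hstack([a,b]),None,fx=2.5,fy=2.5)[...,::-1])
E
```

```text
(no output)
```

View pics/c4.png

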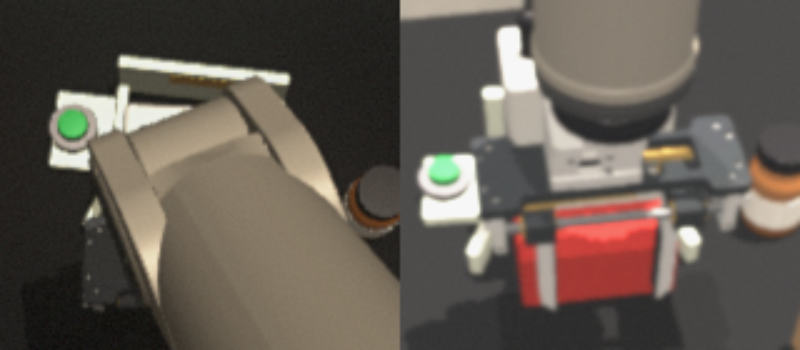

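```bash
python3 - <<'E'
from h import *
q=snapshot("side");p=snapshot("top")
g=lambda u,v,z:np.round(at_z(q,(240+(u-400)/2.5-.3,80+v/2.5-.3),z)[:2],4)
f=lambda u,v,z:np.round(at_z(p,(240+u/2.5-.3,70+v/2.5-.3),z)[:2],4)
print("top front edge",f(127,102,.185),f(190,105,.185))
print("base rear bottom L,R",g(523,307,.004),g(672,296,.004),"base rear top L,R",g(517,232,.06),g(676,222,.06))
print("flare ends top",g(478,265,.025),g(690,255,.025), "expected front-left", proj(p,[.6555,.063,.185]))
E
```

```text
top front edge [0.6571 0.0604] [0.6555 0.0121]
base rear bottom L,R [0.5489 0.0688] [ 0.5401 -0.0491] base rear top L,R [0.5775 0.067 ] [ 0.5677 -0.0541]
flare ends top [0.5796 0.0992] [ 0.5622 -0.0672] expected front-left [289.10468282 111.27182189]
```

The pack is between the flares at about O=(0.599,0.005), about 4 mm off the axis. Next I push to just short of home.

>>> drive_tool([
  {"ax":0,"ay":0,"az":-0.01,"dx":0.8,"dy":0.05,"dz":0,"claw":0.8},
  {"ax":0,"ay":0,"az":-0.02,"dx":1.6,"dy":0.1,"dz":0,"claw":0.8},
  {"ax":0,"ay":0,"az":-0.03,"dx":2.4,"dy":0.15,"dz":0,"claw":0.8},
  {"ax":0,"ay":0,"az":-0.04,"dx":3.1,"dy":0.2,"dz":0,"claw":0.8},
  {"ax":0,"ay":0,"az":-0.05,"dx":3.8,"dy":0.2,"dz":0,"claw":0.8},
  {"ax":0,"ay":0,"az":-0.06,"dx":4.5,"dy":0.2,"dz":0,"claw":0.8},
  {"ax":0,"ay":0,"az":-0.06,"dx":5.2,"dy":0.15,"dz":0,"claw":0.8},
  {"ax":0,"ay":0,"az":-0.06,"dx":5.8,"dy":0.1,"dz":0,"claw":0.8},
])

```text
t: 7.23
tcp_pos: [0.5951, 0.0084, 0.0222]
tcp_rot: [0.999, -0.043, -0.001, -0.0]
contact_force: [-10.4, 0.9, 3.0]
opening: 0.0754
finger_force: 5.0
```

>>> drive_tool([
  {"ax":0,"ay":0,"az":0,"dx":0.2,"dy":-0.02,"dz":0,"claw":0.8},
  {"ax":0,"ay":0,"az":0,"dx":0.4,"dy":-0.04,"dz":0,"claw":0.8},
  {"ax":0,"ay":0,"az":0,"dx":0.6,"dy":-0.05,"dz":0,"claw":0.8},
])

```text
t: 7.48
tcp_pos: [0.5986, 0.008, 0.0221]
tcp_rot: [0.999, -0.043, -0.003, 0.0]
contact_force: [-35.1, 1.8, 27.5]
opening: 0.0753
finger_force: 17.6
```

Force is up to 35 N at the expected home position. I'll back off, lift and check.

>>> drive_tool([
  {"ax":0,"ay":0,"az":0,"dx":0.1,"dy":0,"dz":0,"claw":0.8},
  {"ax":0,"ay":0,"az":0,"dx":0.1,"dy":0,"dz":0,"claw":0.8},
  {"ax":0,"ay":0,"az":0,"dx":-1,"dy":0.1,"dz":0,"claw":0.8},
  {"ax":0,"ay":0,"az":0,"dx":-3,"dy":0.3,"dz":0,"claw":0.8},
  {"ax":0,"ay":0,"az":0,"dx":-6,"dy":0.5,"dz":0,"claw":0.8},
  {"ax":0,"ay":0,"az":0,"dx":-9,"dy":0.8,"dz":2,"claw":0.8},
  {"ax":0,"ay":0,"az":0,"dx":-12,"dy":0.8,"dz":5,"claw":0.8},
  {"ax":0,"ay":0,"az":0,"dx":-13,"dy":2,"dz":9,"claw":0.4},
])

```text
t: 8.15
tcp_pos: [0.4675, 0.0256, 0.1096]
tcp_rot: [0.999, -0.044, -0.002, 0.001]
contact_force: [1.4, -0.9, -0.1]
opening: 0.0714
finger_force: 0.0
```

>>> drive_tool([
  {"ax":0,"ay":0,"az":0.1,"dx":0,"dy":2,"dz":4,"claw":0},
  {"ax":0,"ay":0,"az":0.2,"dx":0,"dy":5,"dz":7,"claw":0},
  {"ax":0,"ay":0,"az":0.3,"dx":0,"dy":8,"dz":10,"claw":0},
  {"ax":0,"ay":0,"az":0.42,"dx":0,"dy":11,"dz":12,"claw":0},
  {"ax":0,"ay":0,"az":0.54,"dx":0,"dy":14,"dz":14,"claw":0},
  {"ax":0,"ay":0,"az":0.66,"dx":0,"dy":17,"dz":16,"claw":0},
  {"ax":0,"ay":0,"az":0.78,"dx":0,"dy":20,"dz":18,"claw":0},
  {"ax":0,"ay":0,"az":0.9,"dx":0,"dy":20,"dz":20,"claw":0},
])

```text
t: 8.82
tcp_pos: [0.4714, 0.2331, 0.3126]
tcp_rot: [0.916, 0.401, 0.001, -0.001]
contact_force: [-1.5, 1.0, -0.3]
opening: 0.0189
finger_force: 0.0
```

```bash
python3 - <<'E'
from h import *
s=sense();print(np.round(s["tcp_pos"],4),np.round(s["q"],2))
p=snapshot("top");q=snapshot("side")
a=p["img"][70:210,240:400];b=q["img"][80:220,240:400]
cv2.imwrite("pics/c5.png",cv2.resize(np.hstack([a,b]),None,fx=2.5,fy=2.5)[...,::-1])
for n,x in(("top",p),("side",q)):
  for t,z in(("pack",0),("pack_rear",.02),("dock",0),("charge_top",.03)):
    print(n,t,[(round(m["p"],2),np.round(at_z(x,m["location"],z),3).tolist()) for m in mark_of(x,t)[:4]])
E
```

```text
[0.4714 0.2331 0.3126] [ 0.08  0.16 -0.73  1.77  0.11  1.26 -1.42]
top pack [(0.81, [0.67, 0.001, 0.0]), (0.81, [0.653, 0.253, 0.0]), (0.66, [0.312, -0.149, 0.0])]
top pack_rear [(0.8, [0.661, 0.208, 0.02]), (0.58, [0.608, 0.013, 0.02]), (0.5, [0.466, -0.17, 0.02])]
top dock []
top charge_top [(0.45, [0.681, 0.117, 0.03])]
side pack [(0.81, [0.315, -0.15, 0.0]), (0.68, [0.67, 0.255, 0.0]), (0.57, [0.663, -0.004, 0.0])]
side pack_rear [(0.93, [0.654, 0.205, 0.02]), (0.77, [0.603, 0.007, 0.02]), (0.72, [0.258, -0.155, 0.02])]
side dock []
side charge_top [(0.67, [0.689, 0.112, 0.03])]
```

View pics/c5.png

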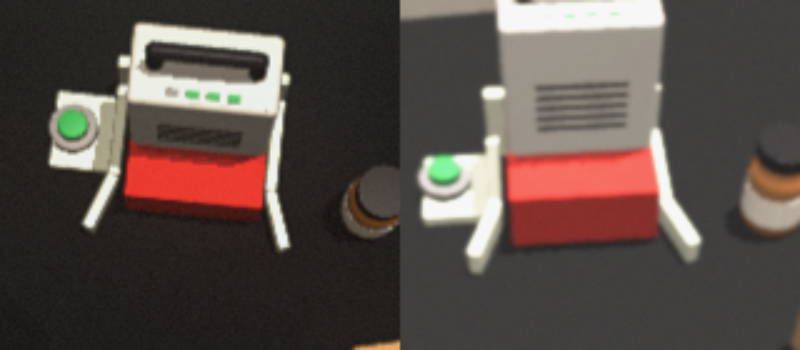

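```bash
python3 - <<'E'
from h import *
p=snapshot("top");q=snapshot("side")
f=lambda u,v,z:at_z(p,(240+u/2.5-.3,70+v/2.5-.3),z)[:2]
im=p["img"];hsv=cv2.cvtColor(im,cv2.COLOR_RGB2HSV)
red=((hsv[...,0]<6)|(hsv[...,0]>174))&(hsv[...,1]>170)&(hsv[...,2]>190);red[:,:280]=0;red[:,360:]=0
w=lambda a,b:np.degrees(np.arctan2(-(a-b)[0],(a-b)[1]))
us=np.arange(295,342);vs=np.array([np.nonzero(red[:,u])[0].max()+.5 for u in us]);k=np.polyfit(us,vs,1)
A,B=[at_z(p,(u,np.polyval(k,u)),.06)[:2] for u in(292,345)];print("base rear top",A,B,"yaw",w(A,B))
vv,uu=np.nonzero(red);print("cols",uu.min(),uu.max(),at_z(p,(uu.min(),np.polyval(k,uu.min())),.06)[:2],at_z(p,(uu.max()+1,np.polyval(k,uu.max()+1)),.06)[:2])
tl,tr=f(135,25,.185),f(284,39,.185);print("top front",tl,tr,"yaw",w(tl,tr))
K=f(123,171,.025),f(270,190,.025);print("kinks",K,w(*K))
g=(abs(hsv[...,0].astype(int)-65)<20)&(hsv[...,1]>120)&(hsv[...,2]>80);g[:,:255]=0;g[:,285:]=0
for n,x in(("top",p),("side",q)):
    h=cv2.cvtColor(x["img"],cv2.COLOR_RGB2HSV);g=(abs(h[...,0].astype(int)-65)<20)&(h[...,1]>120)&(h[...,2]>80);g[:,:245]=0;g[:,285:]=0;g[:90]=0
    yy,xx=np.nonzero(g);print(n,xx.mean(),yy.mean(),[(z,at_z(x,(xx.mean(),yy.mean()),z)[:2].round(4)) for z in(.02,.03,.04)])
E
```

```text
base rear top [0.61287607 0.06057108] [ 0.60366432 -0.05426981] yaw -4.586059346715834
cols 290 345 [0.61322326 0.06489939] [ 0.6034903  -0.05643923]
top front [0.71858036 0.05526793] [ 0.70945228 -0.06001429] yaw -4.527252483060085
kinks (array([0.64320471, 0.06911647]), array([ 0.62778634, -0.06311686])) -6.650640746756581
top 268.5612244897959 119.3061224489796 [(0.02, array([0.6874, 0.1161])), (0.03, array([0.6844, 0.1153])), (0.04, array([0.6815, 0.1144]))]
side 256.6981132075472 147.69811320754718 [(0.02, array([0.6945, 0.118 ])), (0.03, array([0.6841, 0.1177])), (0.04, array([0.6737, 0.1175]))]
```

The pack is square (yaw -4.6° against the dock's -5°), about 4 mm off the axis and against the stop. Next is the button at (0.684,0.115). I'm turning the tool so the wide body lies along the dock's x, clear of the pack.

>>> drive_tool([
  {"ax":0,"ay":0,"az":0.1,"dx":2,"dy":-1,"dz":0,"claw":0},
  {"ax":0,"ay":0,"az":0.2,"dx":5,"dy":-3,"dz":0,"claw":0},
  {"ax":0,"ay":0,"az":0.3,"dx":8,"dy":-4.5,"dz":0,"claw":0},
  {"ax":0,"ay":0,"az":0.4,"dx":11,"dy":-6,"dz":0,"claw":0},
  {"ax":0,"ay":0,"az":0.5,"dx":14,"dy":-8,"dz":0,"claw":0},
  {"ax":0,"ay":0,"az":0.6,"dx":17,"dy":-10,"dz":0,"claw":0},
  {"ax":0,"ay":0,"az":0.66,"dx":20,"dy":-11.7,"dz":0,"claw":0},
  {"ax":0,"ay":0,"az":0.66,"dx":21.3,"dy":-11.7,"dz":0,"claw":0},
])

```text
t: 10.08
tcp_pos: [0.6886, 0.1043, 0.3091]
tcp_rot: [0.741, 0.671, -0.001, 0.0]
contact_force: [0.6, -1.2, -0.3]
opening: 0.0005
finger_force: 0.0
```

>>> drive_tool([
  {"ax":0,"ay":0,"az":0,"dx":0,"dy":0,"dz":0,"claw":0},
  {"ax":0,"ay":0,"az":0,"dx":0,"dy":0,"dz":0,"claw":0},
])

```text
t: 10.25
tcp_pos: [0.6853, 0.11, 0.3097]
tcp_rot: [0.741, 0.672, -0.0, -0.001]
contact_force: [-0.9, 0.6, -0.2]
opening: 0.0005
finger_force: 0.0
```

>>> drive_tool([
  {"ax":0,"ay":0,"az":0,"dx":0,"dy":0.6,"dz":-2,"claw":0},
  {"ax":0,"ay":0,"az":0,"dx":0,"dy":0.6,"dz":-5,"claw":0},
  {"ax":0,"ay":0,"az":0,"dx":0,"dy":0.6,"dz":-9,"claw":0},
  {"ax":0,"ay":0,"az":0,"dx":0,"dy":0.6,"dz":-13,"claw":0},
  {"ax":0,"ay":0,"az":0,"dx":0,"dy":0.6,"dz":-17,"claw":0},
  {"ax":0,"ay":0,"az":0,"dx":0,"dy":0.6,"dz":-20,"claw":0},
  {"ax":0,"ay":0,"az":0,"dx":0,"dy":0.6,"dz":-22,"claw":0},
  {"ax":0,"ay":0,"az":0,"dx":0,"dy":0.6,"dz":-24,"claw":0},
])

```text
t: 10.92
tcp_pos: [0.6838, 0.1166, 0.0695]
tcp_rot: [0.74, 0.672, -0.0, -0.0]
contact_force: [0.0, 1.2, 0.6]
opening: 0.0004
finger_force: 0.0
```

```bash
python3 - <<'E'
from h import *
s=sense();print(np.round(s["tcp_pos"],4),np.round(s["contact_force"],1))
p=snapshot("top");q=snapshot("side")
a=p["img"][70:210,240:400];b=q["img"][80:220,220:380]
cv2.imwrite("pics/c6.png",cv2.resize(np.hstack([a,b]),None,fx=2.5,fy=2.5)[...,::-1])
E
```

```text
[0.6838 0.1166 0.0695] [0.  1.2 0.6]
```

View pics/c6.png

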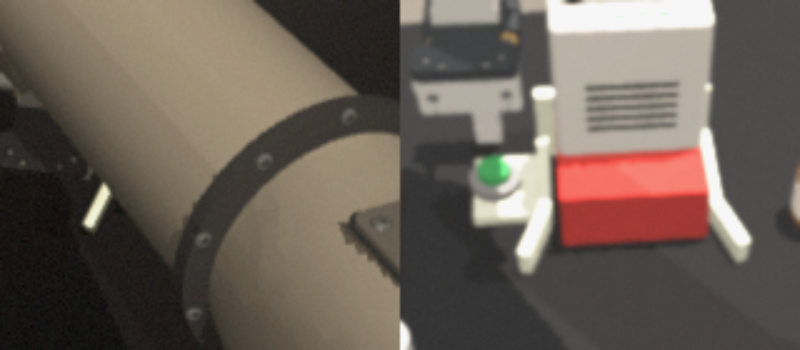

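The fingertips at (488,140) are straight above the button at (494,170) and the pack is undisturbed. Pressing.

>>> drive_tool([
  {"ax":0,"ay":0,"az":0,"dx":0,"dy":0,"dz":-1.5,"claw":0},
  {"ax":0,"ay":0,"az":0,"dx":0,"dy":0,"dz":-2.8,"claw":0},
  {"ax":0,"ay":0,"az":0,"dx":0,"dy":0,"dz":-3.5,"claw":0},
  {"ax":0,"ay":0,"az":0,"dx":0,"dy":0,"dz":-4,"claw":0},
  {"ax":0,"ay":0,"az":0,"dx":0,"dy":0,"dz":-4.2,"claw":0},
])

```text
t: 11.43
tcp_pos: [0.685, 0.116, 0.0284]
tcp_rot: [0.741, 0.672, -0.0, -0.0]
contact_force: [-4.5, -1.1, 5.2]
opening: 0.0007
finger_force: 2.5
```

>>> drive_tool([
  {"ax":0,"ay":0,"az":0,"dx":0,"dy":0,"dz":-0.2,"claw":0},
  {"ax":0,"ay":0,"az":0,"dx":0,"dy":0,"dz":-0.4,"claw":0},
  {"ax":0,"ay":0,"az":0,"dx":0,"dy":0,"dz":-0.5,"claw":0},
  {"ax":0,"ay":0,"az":0,"dx":0,"dy":0,"dz":-0.5,"claw":0},
])

```text
t: 11.77
tcp_pos: [0.6853, 0.1161, 0.0275]
tcp_rot: [0.741, 0.672, -0.0, 0.001]
contact_force: [-19.8, -6.9, 46.3]
opening: 0.0004
finger_force: 23.3
```

46 N against a hard end means the button is fully down. Backing away upward.

>>> drive_tool([
  {"ax":0,"ay":0,"az":0,"dx":0,"dy":0,"dz":1,"claw":0},
  {"ax":0,"ay":0,"az":0,"dx":0,"dy":0.2,"dz":4,"claw":0},
  {"ax":0,"ay":0,"az":0,"dx":0,"dy":0.2,"dz":8,"claw":0},
  {"ax":0,"ay":0,"az":0,"dx":0,"dy":0.2,"dz":12,"claw":0},
  {"ax":0,"ay":0,"az":0,"dx":0,"dy":0.2,"dz":16,"claw":0},
  {"ax":0,"ay":0,"az":0,"dx":0,"dy":0.2,"dz":20,"claw":0},
  {"ax":0,"ay":0,"az":0,"dx":0,"dy":0.2,"dz":24,"claw":0},
  {"ax":0,"ay":0,"az":0,"dx":0,"dy":0.2,"dz":28,"claw":0},
])

```text
t: 12.43
tcp_pos: [0.6849, 0.1181, 0.3066]
tcp_rot: [0.741, 0.672, 0.0, 0.0]
contact_force: [-0.8, -0.1, -0.9]
opening: 0.0009
finger_force: 0.0
```

>>> drive_tool([
  {"ax":0,"ay":0,"az":0,"dx":-3,"dy":2,"dz":0,"claw":0},
  {"ax":0,"ay":0,"az":0,"dx":-6,"dy":4,"dz":0,"claw":0},
  {"ax":0,"ay":0,"az":0,"dx":-9,"dy":6,"dz":0,"claw":0},
  {"ax":0,"ay":0,"az":0,"dx":-12,"dy":8,"dz":0,"claw":0},
  {"ax":0,"ay":0,"az":0,"dx":-15,"dy":10,"dz":0,"claw":0},
  {"ax":0,"ay":0,"az":0,"dx":-18,"dy":12,"dz":0,"claw":0},
  {"ax":0,"ay":0,"az":0,"dx":-20,"dy":12,"dz":0,"claw":0},
  {"ax":0,"ay":0,"az":0,"dx":-20,"dy":12,"dz":0,"claw":0},
])

```text
t: 13.1
tcp_pos: [0.4815, 0.2402, 0.3049]
tcp_rot: [0.739, 0.674, 0.0, 0.001]
contact_force: [0.1, -0.2, 0.1]
opening: 0.0003
finger_force: 0.0
```

```bash
python3 - <<'E'
from h import *
s=sense();print(s["t"],np.round(s["tcp_pos"],4),np.round(s["contact_force"],1),np.abs(s["joint_vel"]).max())
p=snapshot("top");q=snapshot("side")
a=p["img"][70:210,240:400];b=q["img"][80:220,240:400]
cv2.imwrite("pics/c7.png",cv2.resize(np.hstack([a,b]),None,fx=2.5,fy=2.5)[...,::-1])
E
```

```text
13.1 [0.4815 0.2402 0.3049] [ 0.1 -0.2  0.1] 0.058843244072619226
```

View pics/c7.png

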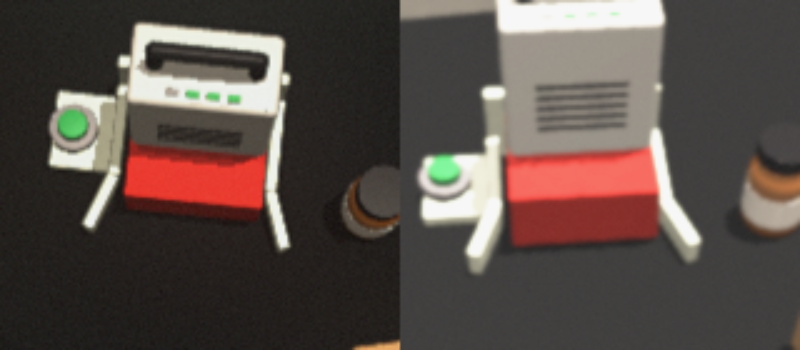

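The pack stands unchanged and square in the dock (red base at (195,180) in the crop), the button is up at (72,123) and the robot is clear. Handing in.

```bash
python3 -c "
from cell import *
print(job_done())"
```

```text
the job is handed in; nothing more can be done
None
```

I pushed the pack home against the dock's back stop, pressed the charge button fully down and backed the arm clear. I then handed the job in; no verdict was returned.

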